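# Hold a fallen square in the corner of a stud and its base plate

## Robot

A 6-joint arm with a two-finger parallel gripper is mounted at the origin on a cart in front of the work surface, level with it; the furniture and walls round the work are solid. World frame = base frame: x ahead of the robot, y to its left, z up, the work surface at z = 0. Lengths are in m, angles in rad, forces in N, time in s.
With the tool pointing down it reaches from about 0.3 to 0.875 m from the base axis. Payload 6.4 kg.
Tool frame: the origin (TCP) lies on the front face of the gripper's body, between the roots of the fingers; the fingertips stand 73 mm ahead of it and the grasp point (between the pads) lies ctrl.pinch_z ahead of it (ctrl.pinch_z is the distance from the TCP to the grasp point, in m); z points along the fingers, x is the direction in which the jaws open and shut, and the axes are right-handed (so a half turn about z gives the same grasp; the last joint's range is limited). The gripper opens to 85 mm and grips with 20 to 120 N. Pads are 22 mm wide; open, the fingers measure 114 mm over their backs; the gripper's body (76 mm by 85 mm) begins 54 mm behind the grasp point. The pads swing forward as they close: fully open they stand 13 mm farther back than shut.
Start: joints at [1.06, 0.181, 1.607, -0, 1.354, -0.206], TCP at [0.173, 0.549, 0.304] pointing down, gripper open.
Joint ranges: [-2.99, 2.99], [-0.89, 2.07], [0.3, 2.58], [-1.14, 4.28], [0, 2.63], [-3.12, 3.12]. Speed limits (rad/s): [2.57, 2.57, 3.01, 3.14, 3.14, 3.14].

## Interface

Orientations are given as a unit quaternion [w, x, y, z].
In Python, from bench import ctrl gives the robot as it stands.
- The arm moves only by the tool move_arm, never from a script. Its argument "rows" is text: rows parted by semicolons, each of 7 numbers parted by spaces: the shift along the tool's x, y, z in cm, then the turn, a rotation vector about the tool's x, y, z in degrees, then the opening, from 0 (shut) to 1 (fully open). In form: x y z rx ry rz grip; .... A call has 1 to 20 rows; each row shifts and turns the commanded pose from where the row before left it, along the tool's axes as they then stand; what a row does not reach is not made up. A row lasts 1/10 s, in which the tool goes at most 50 mm and 8.59 degrees, less where a joint would pass 70% of its speed; a pose out of reach is approached as far as the arm can. A call with a gripper value outside its range is refused whole. The fingers move at their own pace and stop on an object; the grip force is fixed at half the most. Time passes only in rows, so rows that do not move let the fingers close. It gives the time, the measured TCP pose, the force and the opening at its end, in the units of the state.
- ctrl.get_obs(): the state, without advancing time (a new reading comes with each control period).
- ctrl.camera(name): name is "side" or "top" or "wrist"; returns a dict with "color" (420x560x3 uint8, blue, green, red), "fx", "fy", "cx", "cy" (pixels), "k1" (the pictures are not rectified: a ray, as slopes to the right and down, at radius r is drawn at 1 + k1 r^2 times it, then the intrinsics apply), "rvec" (rotation vector, rad) and "tvec" (3), from world to camera coordinates, as OpenCV has them. Camera axes: x right, y down, z forward; pixel columns grow to the right and rows downward; lengths in m; the calibration is good to about 2 mm. A picture is of the moment at which its call begins. There is no depth.
- ctrl.hand_in(): hands the job in, once; it reports no verdict.
Trained networks look in the newest picture that a camera, given by its name, has taken for a name from the list of things; names that differ only in an ending like _2 or _b are one class to them, and where a whole thing is asked for, a point or a joint stands for the part that bears it (a point fixed in the world has none). Each returns a list of dicts, best first, with "confidence" (0 to 1); they miss things now and then, are a little off and sometimes report something else, mostly with a low value. They report only what shows in the picture. A call takes as long as a camera call.
- ctrl.look_for(camera, query): "bbox" ([left, top, right, bottom] in pixels, round what is visible of it).
- ctrl.trace(camera, query): "region" (420x560 bool, what is visible of it) and "bbox" ([left, top, right, bottom] in pixels, round what is visible of it).
The state is a dict: "time_s": time; "q": joint angles; "dq": joint speeds; "joint_efforts": joint torques, N m; "eef_pos": TCP position; "eef_rot": TCP orientation; "wrist_force": force on the tool from outside, world axes, zero at the start; "torque": the same for the moment, N m; "opening": opening from 0.0 (shut) to 1.0 (fully open).
Only numpy, scipy, OpenCV 4.12 (cv2) and the standard library are available. Lean on these libraries where they do the work, as an engineer would, in place of code of your own. Each camera call takes 0.05 s, during which the arm holds its last target.

## Task

The metal square on the bench has fallen onto the back of its blade. Stand it up on its foot on the base plate, with the back of its blade against the middle of the stud's front face, and press it into the corner until foot and blade both touch flush. Finish while still holding it pressed there, without letting go, and leave the other things alone.

Things in the scene. Friction and masses are not known exactly. Their poses are not given: they have to be found in the camera images.
- square: Loose L-shaped steel square, 0.4 kg; origin at its heel (outer corner), mid-thickness. z runs up the blade, x points out of the blade's back (plane x = 0), the foot's underside is z = 0. Foot: x -90..0, 32 mm wide in y, 12 mm high. Blade: 12 mm thick in y, x -32..0, up to z 130 mm. Starts lying stably on the blade's back: x down, z level, foot sticking up 90 mm. Also stands stably on its foot.
- heel (a point): The square's outer corner, its body's origin: x, y, z = 0 of the square.
- blade_tip (a point): Top end of the blade's back, at x 0, y 0, z 130 mm of the square.
- toe (a point): Free end of the foot's underside, at x -90, y 0, z 0 mm of the square.
- base_plate: Dark steel plate 180 x 120 x 10 mm fixed to the worktop, carrying the stud. Origin on the worktop straight below the stud's origin; same axes. Plate: x -120..60, y -60..60 mm, top at z = 10 mm. Two bolt heads 6 mm high stand on it at x -108, y +-48 mm. The square slides on it with friction of about 0.6, so its foot takes part of a sideways push.
- stud: Bare aluminium square-tube stud fixed upright on the plate, 148 mm high. Origin at the inside corner: on the plate's top, at the middle of the foot of the stud's front face; z up, x into the stud. Stud: x 0..40, y -20..20 mm, front face x = 0; low bolted flange behind to x 57, y +-30 mm. Once seated, the square's frame coincides with this one.
- cf_blank: Bystander: round steel blank flange 70 mm across, 13 mm high, lying flat; origin under its centre. Leave alone.
- kf_clamp: Bystander: metal ring clamp 57 x 88 x 17 mm, lying flat; origin under its centre. Leave alone.
- spanner: Bystander: spanner 28 x 150 x 8 mm, lying flat, long in y; origin under its centre. Leave alone.

How it is judged:
At the end, for the whole second after the job is handed in: Square upright within 2 deg, turned at most 3.4 deg from the stud; heel and blade tip within 3 mm of the stud's front plane, heel and toe within 3 mm of the plate, within 14 mm of the stud's middle; over 2 N on the stud, 1 N on the plate, and fingers pressing it over 2 N (angle between square's own z axis and vertical below 0.035 rad and angle between the y axis of square and the y axis of stud, either way round below 0.06 rad and x of heel in the frame of stud between -0.003 and 0.003 m and x of blade_tip in the frame of stud between -0.003 and 0.003 m and z of heel in the frame of stud between -0.003 and 0.003 m and z of toe in the frame of stud between -0.003 and 0.003 m and y of heel in the frame of stud between -0.014 and 0.014 m and contact force between the fingers and square above 2 N and contact force between square and stud above 2 N and contact force between square and base_plate above 1 N); the arm keeps its last pose, push and grip.
It fails at once if a bystander is pushed more than 20 mm (distance of any of cf_blank, kf_clamp, spanner from where it was at the start of the episode above 0.02 m).
It also fails if it takes over 42 s, if anything falls off the work surface, if the arm or the gripper's body presses on something with over 40 N, if the wrist force passes 120 N, or if a joint passes its speed limit or range.

## Working session

There is one attempt and no reset: what is moved stays moved. The work goes in short steps, Python scripts to look and compute and a tool call to move; the robot and the scene stay as the last step left them, time stands still between calls to the robot, and variables do not carry over. Pictures are saved under pics/ and viewed, and the job is handed in when it is done.

Besides the shell and the picture viewer there is one more tool, called after ">>>" as name(argument=value, ...), one argument or row to a line, values as JSON. move_arm: Moves the arm, as the interface text tells. Its arguments: {"type":"object","properties":{"rows":{"type":"string"}},"required":["rows"]}

```bash
ls; mkdir -p pics
python3 - <<'E'
from bench import ctrl
import cv2
print(ctrl.get_obs(), ctrl.pinch_z)
for n in ["side","top","wrist"]:
    c=ctrl.camera(n); cv2.imwrite(f"pics/{n}0.png",c["color"])
    print(n,{k:v for k,v in c.items() if k!="color"})
    for q in ["square","stud","base_plate","heel","blade_tip","toe","cf_blank","kf_clamp","spanner"]:
        r=ctrl.look_for(n,q); print(q,[(x["bbox"],round(x["confidence"],2)) for x in r[:2]])
E
```

```text
pics
{'time_s': 0.0, 'q': array([ 1.05968436e+00,  1.81531769e-01,  1.60801417e+00,  2.37424312e-05,
        1.35381824e+00, -2.06287327e-01]), 'dq': array([-2.07754849e-03,  5.86661586e-04, -5.42832874e-04, -3.76013934e-05,
       -5.76067878e-04, -1.57828393e-03]), 'joint_efforts': array([ 1.00485800e-04, -4.44872403e+01, -3.51335621e+01, -3.67248094e-04,
        9.03912645e-03,  3.77748052e-06]), 'eef_pos': array([0.1723265 , 0.5481151 , 0.30298629]), 'eef_rot': array([ 3.56036411e-04,  8.06266017e-01,  5.91552471e-01, -8.11138019e-04]), 'wrist_force': array([-0.13288751, -0.42669414,  0.77371158]), 'torque': array([-0.01233012,  0.01724768, -0.00646755]), 'opening': 0.9978456162274257} 0.0539
side {'fx': 499.0832764487309, 'fy': 499.0832764487309, 'cx': 276.34663988503087, 'cy': 210.57731036878832, 'k1': -0.06233389357792714, 'rvec': array([ 1.9487167 , -0.4518735 ,  0.30409381]), 'tvec': array([-0.5032306 ,  0.16356241,  1.05990313])}
square [([213.0, 190.3, 230.7, 222.0], 0.72)]
stud [([288.8, 193.0, 317.1, 254.1], 0.69)]
base_plate [([235.6, 243.6, 328.0, 277.4], 0.94)]
heel [
[... 582 characters left out ...]
04.0, 253.5], 0.64)]
stud []
base_plate [([272.5, 192.1, 324.8, 266.9], 0.76)]
heel [([150.6, 235.3, 203.7, 250.7], 0.77)]
blade_tip [([153.8, 231.1, 204.3, 250.8], 0.59)]
toe [([149.8, 234.1, 205.7, 253.8], 0.8)]
cf_blank [([196.4, 141.5, 227.3, 168.4], 0.87)]
kf_clamp [([217.6, 263.4, 253.4, 296.2], 0.61)]
spanner [([375.2, 254.8, 429.3, 287.2], 0.86)]
wrist {'fx': 336.0660551447599, 'fy': 336.0660551447599, 'cx': 280.56890882795096, 'cy': 204.8010006538973, 'k1': -0.011902880863761766, 'rvec': array([-2.33354361, -1.7113342 , -0.25408935]), 'tvec': array([-0.57523611, -0.03750394,  0.37930357])}
square []
stud []
base_plate []
heel []
blade_tip []
toe []
cf_blank []
kf_clamp []
spanner []
```

```bash
cat > h.py <<'E'
import numpy as np, cv2
from scipy.spatial.transform import Rotation as R
def K(c): return np.array([[c["fx"],0,c["cx"]],[0,c["fy"],c["cy"]],[0,0,1.]]), np.array([c["k1"],0,0,0,0.])
def proj(c,P):
    k,d=K(c); return cv2.projectPoints(np.asarray(P,float).reshape(-1,3),c["rvec"],c["tvec"],k,d)[0].reshape(-1,2)
def unproj(c,uv,z):
    k,d=K(c); n=cv2.undistortPoints(np.asarray(uv,float).reshape(-1,1,2),k,d,criteria=(3,50,1e-10)).reshape(-1,2)
    Rm=cv2.Rodrigues(c["rvec"])[0]; o=-Rm.T@c["tvec"]; r=np.c_[n,np.ones(len(n))]@Rm
    return o+r*((z-o[2])/r[:,2])[:,None]
E
python3 - <<'E'
import cv2
a=cv2.imread("pics/top0.png"); cv2.imwrite("pics/top0c.png",cv2.resize(a[120:310,130:450],None,fx=2.5,fy=2.5,interpolation=cv2.INTER_CUBIC))
a=cv2.imread("pics/side0.png"); cv2.imwrite("pics/side0c.png",cv2.resize(a[150:370,150:390],None,fx=2.7,fy=2.7,interpolation=cv2.INTER_CUBIC))
E
```

```text
(no output)
```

View pics/top0.png

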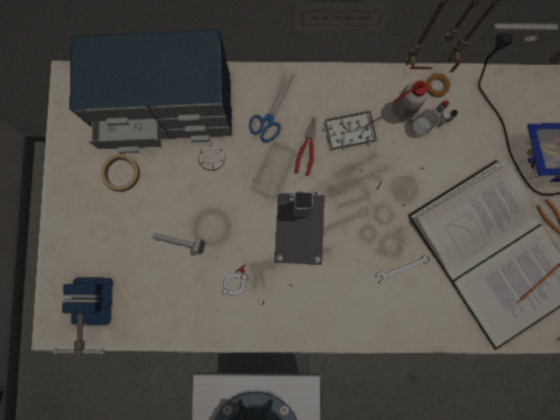

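View pics/top0c.png

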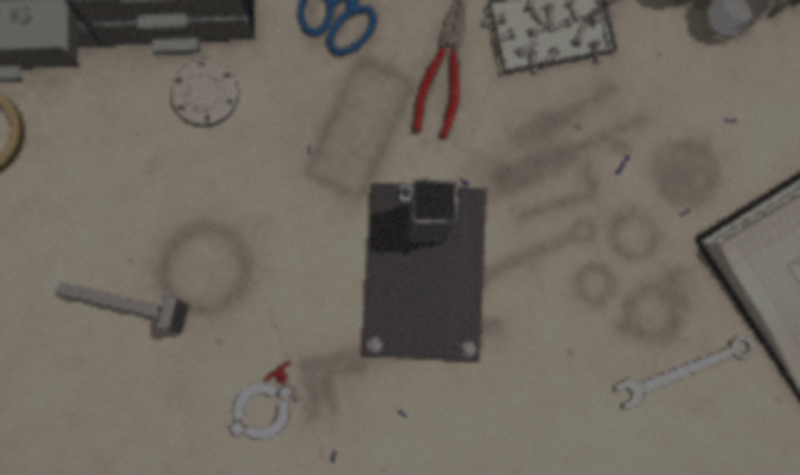

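View pics/side0c.png

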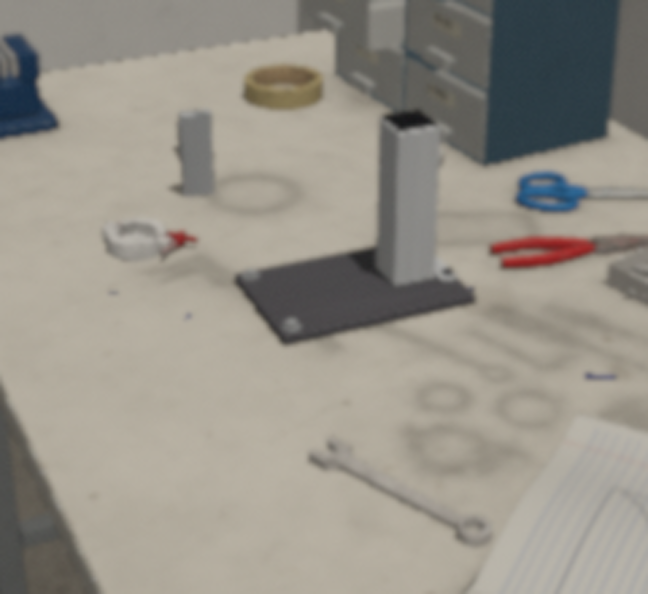

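```bash
cat > fit.py <<'E'
import numpy as np, cv2, pickle
from h import *
from scipy.optimize import minimize
SQ=[((-.09,-.016,0),(0,.016,.012)),((-.032,-.006,0),(0,.006,.13))]
PL=[((-.12,-.06,0),(.06,.06,.01))]
ST=[((0,-.02,.01),(.04,.02,.158))]
def verts(b):
    lo,hi=b; return np.array([[x,y,z] for x in (lo[0],hi[0]) for y in (lo[1],hi[1]) for z in (lo[2],hi[2])])
S=8
def render(c,boxes,Rm,t,roi):
    x0,y0,x1,y1=roi; m=np.zeros(((y1-y0)*S,(x1-x0)*S),np.uint8)
    for b in boxes:
        p=proj(c,verts(b)@Rm.T+t); p=(p+.5-[x0,y0])*S
        cv2.fillConvexPoly(m,cv2.convexHull(np.round(p*16).astype(np.int32).reshape(-1,1,2)),1,shift=4)
    return cv2.resize(m.astype(np.float32),None,fx=1/S,fy=1/S,interpolation=cv2.INTER_AREA)
def cost(views,boxes,Rm,t):
    s=0
    for c,reg in views:
        ys,xs=np.where(reg); roi=(max(0,xs.min()-15),max(0,ys.min()-15),min(560,xs.max()+16),min(420,ys.max()+16))
        m=render(c,boxes,Rm,t,roi); r=reg[roi[1]:roi[3],roi[0]:roi[2]].astype(np.float32)
        s+=1-np.minimum(m,r).sum()/np.maximum(m,r).sum()
    return s
def Rlie(th):
    z=np.array([np.cos(th),np.sin(th),0]); x=np.array([0,0,-1.]); return np.c_[x,np.cross(z,x),z]
E
python3 - <<'E'
from bench import ctrl
from fit import *
V={}
for n in ["top","side"]:
    c=ctrl.camera(n)
    for q in ["square","base_plate","stud"]:
        r=ctrl.trace(n,q); 
        for x in r[:2]: print(n,q,x["confidence"],x["bbox"],x["region"].sum())
        if r: V[n,q]=(c,r[0]["region"])
    o=c["color"].copy()
    for q,col in [("square",(0,0,255)),("base_plate",(0,255,0)),("stud",(255,0,0))]:
        if (n,q) in V: o[V[n,q][1]]=o[V[n,q][1]]//2+np.array(col,np.uint8)//2
    cv2.imwrite(f"pics/tr_{n}.png",cv2.resize(o[130:330,140:400],None,fx=3,fy=3))
pickle.dump(V,open("V.pkl","wb"))
for z,uv in [(0,[155,235]),(0.09,[199,246]),(.01,[278,262]),(.01,[322,263]),(.01,[324,195])]: 
    print(unproj(V["top","square"][0] if ("top","square") in V else ctrl.camera("top"),[uv],z))
E
```

```text
top square 0.57 [153.0, 230.9, 203.3, 255.1] 412
top base_plate 0.93 [274.3, 192.0, 325.0, 264.5] 2745
top stud 0.59 [291.1, 187.2, 313.0, 219.1] 451
side square 0.76 [216.2, 192.8, 228.5, 223.5] 410
side base_plate 0.73 [236.2, 242.0, 327.3, 276.1] 1829
side stud 0.72 [289.3, 189.9, 317.3, 253.7] 1468Traceback (most recent call last):
  File "<stdin>", line 16, in <module>
  File "h.py", line 7, in unproj
    k,d=K(c); n=cv2.undistortPoints(np.asarray(uv,float).reshape(-1,1,2),k,d,criteria=(3,50,1e-10)).reshape(-1,2)
                ~~~~~~~~~~~~~~~~~~~^^^^^^^^^^^^^^^^^^^^^^^^^^^^^^^^^^^^^^^^^^^^^^^^^^^^^^^^^^^^^^^^
cv2.error: OpenCV(4.12.0) :-1: error: (-5:Bad argument) in function 'undistortPoints'
> Overload resolution failed:
>  - undistortPoints() got an unexpected keyword argument 'criteria'
>  - undistortPoints() got an unexpected keyword argument 'criteria'
```

```bash
sed -i 's/,criteria=(3,50,1e-10)//' h.py
python3 - <<'E'
from fit import *
V=pickle.load(open("V.pkl","rb"))
ct=V["top","square"][0]
tip=unproj(ct,[[155,236]],0.016)[0]; heel=unproj(ct,[[199,246]],0.05)[0]
print(tip,heel)
th0=np.arctan2(*(tip-heel)[[1,0]])
def nm(f,x0,step):
    x0=np.array(x0); best=None
    for k in range(3):
        sim=np.vstack([x0]+[x0+np.eye(len(x0))[i]*step[i]/(k+1) for i in range(len(x0))])
        r=minimize(f,x0,method="Nelder-Mead",options=dict(initial_simplex=sim,xatol=1e-5,fatol=1e-5)); x0=r.x
    return r
for names in (["top","side"],["top"],["side"]):
    vs=[V[n,"square"] for n in names]
    r=nm(lambda p:cost(vs,SQ,Rlie(p[2]),np.array([p[0],p[1],0])),[heel[0],heel[1],th0],[.01,.01,.1]); print("sq",names,r.x,r.fun)
p0=unproj(ct,[[300,229]],.01)[0]; print(p0)
Rz=lambda a:R.from_euler("z",a).as_matrix()
for names in (["top","side"],["top"],["side"]):
    def f(p):
        t=np.array([p[0],p[1],0]); 
        return cost([V[n,"stud"] for n in names],ST,Rz(p[2]),t)+cost([(V[n,"base_plate"][0],V[n,"base_plate"][1]|V[n,"stud"][1]) for n in names],PL+ST,Rz(p[2]),t)
    r=nm(f,[p0[0]+.03,p0[1],0],[.01,.01,.1]); print("st",names,r.x,r.fun)
E
```

```text
[0.49624812 0.26216752 0.016     ] [0.46944738 0.14344345 0.05      ]
sq ['top', 'side'] [0.46888615 0.13828403 1.33944399] 0.23202335834503174
sq ['top'] [0.46904232 0.13853322 1.34114359] 0.15358388423919678
sq ['side'] [0.46842482 0.13828349 1.33725113] 0.0765838623046875
[ 0.5175267  -0.10888266  0.01      ]
st ['top', 'side'] [ 0.54960379 -0.10869719 -0.04531607] 0.31161755323410034
st ['top'] [ 0.55001735 -0.10868182 -0.03605858] 0.19050568342208862
st ['side'] [ 0.54894481 -0.10921494 -0.06373659] 0.11431318521499634
```

View pics/tr_top.png

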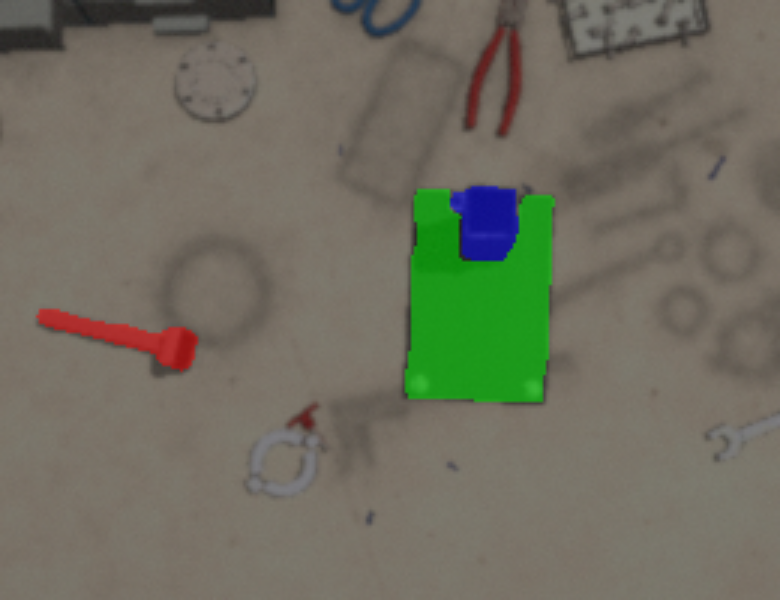

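```bash
cat > plan.py <<'E'
from h import *
H=np.array([.469,.1385,0]); TH=1.34; S0=np.array([.5498,-.1087,.010]); YAW=-.045
zd=np.array([np.cos(TH),np.sin(TH),0]); 
def pick(a=25,zg=.070,h=.026,up=0,back=0):
    a=np.radians(a); tz=np.array([0,0,-1])*np.cos(a)-zd*np.sin(a); tx=np.array([np.sin(TH),-np.cos(TH),0])
    Rm=np.c_[tx,np.cross(tz,tx),tz]; G=H+zd*zg+[0,0,h]
    return G-(.0539+back)*tz+[0,0,up],Rm
def cur(o): return o["eef_pos"],R.from_quat(o["eef_rot"],scalar_first=True).as_matrix()
def delta(p,Rm,pt,Rt):
    rv=R.from_matrix(Rm.T@Rt).as_rotvec(degrees=True)
    print("turn",rv.round(2),"norm",np.linalg.norm(rv).round(2),"shift pre-frame",((pt-p)@Rm*100).round(2),"shift post-frame",((pt-p)@Rt*100).round(2))
E
python3 - <<'E'
from plan import *
from bench import ctrl
p,Rm=cur(ctrl.get_obs()); pt,Rt=pick(up=.1); print(pt)
delta(p,Rm,pt,Rt)
E
```

```text
[0.49022349 0.22881904 0.17484999]
turn [-20.12 -18.69  84.29] norm 88.65 shift pre-frame [-20.96  39.9   12.9 ] shift post-frame [38.24 16.17 21.78]
```

>>> move_arm(
  rows="-2.1 4 0.5 0 0 0 1;-2.1 4 0.5 0 0 0 1;-2.1 4 0.5 0 0 0 1;-2.1 4 0.5 0 0 0 1;-2.1 4 0.5 0 0 0 1;-2.1 4 0.5 0 0 0 1;-2.1 4 0.5 0 0 0 1;-2.1 4 0.5 0 0 0 1;-2.1 4 0.5 0 0 0 1;-2.1 4 0.5 0 0 0 1",
)

```text
time_s: 2.9
eef_pos: [0.4923, 0.2266, 0.254]
eef_rot: [0.0, 0.806, 0.592, 0.0]
wrist_force: [0.8, 0.6, -0.4]
opening: 1.006
```

>>> move_arm(
  rows="0 0 0 -1.68 -1.56 7.02 1;0 0 0 -1.68 -1.56 7.02 1;0 0 0 -1.68 -1.56 7.02 1;0 0 0 -1.68 -1.56 7.02 1;0 0 0 -1.68 -1.56 7.02 1;0 0 0 -1.68 -1.56 7.02 1;0 0 0 -1.68 -1.56 7.02 1;0 0 0 -1.68 -1.56 7.02 1;0 0 0 -1.68 -1.56 7.02 1;0 0 0 -1.68 -1.56 7.02 1;0 0 0 -1.68 -1.56 7.02 1;0 0 0 -1.68 -1.56 7.02 1;0 0 0 0 0 0 1;0 0 0 0 0 0 1",
)

```text
time_s: 4.3
eef_pos: [0.4912, 0.2282, 0.2537]
eef_rot: [0.215, 0.97, -0.11, -0.025]
wrist_force: [0.0, -0.0, 0.4]
opening: 0.998
```

Run:
```python
from plan import *
from bench import ctrl
o=ctrl.get_obs(); print(o["q"],o["time_s"])
p,Rm=cur(o); pt,Rt=pick(back=.06); print(p,pt)
delta(p,Rm,pt,Rt)
```

```text
[ 0.37556383  0.33156568  1.57635387 -0.3561427   1.49795488  0.67604259] 4.3
[0.49118639 0.2282252  0.2536611 ] [0.49602399 0.25350378 0.12922846]
turn [ 0.01 -0.03  0.23] norm 0.24 shift pre-frame [-0.08 -7.59 10.19] shift post-frame [-0.11 -7.59 10.19]
```

>>> move_arm(
  rows="0 -1.9 2.5 0 0 0.23 1;0 -1.9 2.5 0 0 0 1;0 -1.9 2.5 0 0 0 1;0 -1.9 2.5 0 0 0 1;0 0 0 0 0 0 1;0 0 0 0 0 0 1",
)

```text
time_s: 4.9
eef_pos: [0.4972, 0.2537, 0.1314]
eef_rot: [0.216, 0.97, -0.113, -0.025]
wrist_force: [0.1, -1.6, 0.1]
opening: 1.004
```

Run:
```python
from plan import *
from bench import ctrl
o=ctrl.get_obs(); p,Rm=cur(o); pt,Rt=pick(); print(p,o["time_s"])
delta(p,Rm,pt,Rt)
for n in ["top","wrist","side"]:
    c=ctrl.camera(n); im=c["color"].copy()
    H3=np.array([H+zd*z+[0,0,h] for z,h in [(0,0),(.13,0),(.13,.032),(.012,.032),(.012,.09),(0,.09)]])
    cv2.polylines(im,[np.round(proj(c,H3)).astype(int).reshape(-1,1,2)],True,(0,255,0),1)
    if n!="wrist": im=cv2.resize(im[150:330,130:390],None,fx=3,fy=3)
    cv2.imwrite(f"pics/{n}1.png",im)
```

```text
[0.49715389 0.25368344 0.13141397] 4.9
turn [ 0.08  0.01 -0.08] norm 0.11 shift pre-frame [-0.1  -0.06  6.22] shift post-frame [-0.11 -0.05  6.22]
```

View pics/wrist1.png

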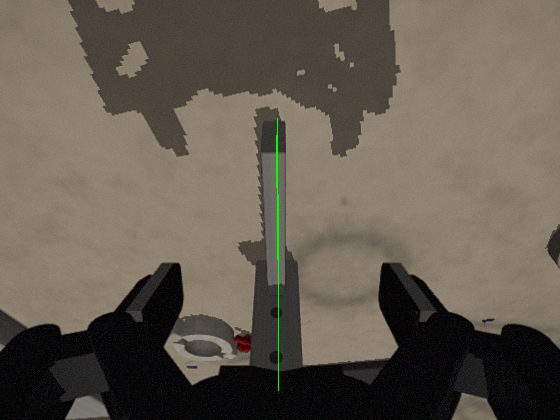

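View pics/side1.png

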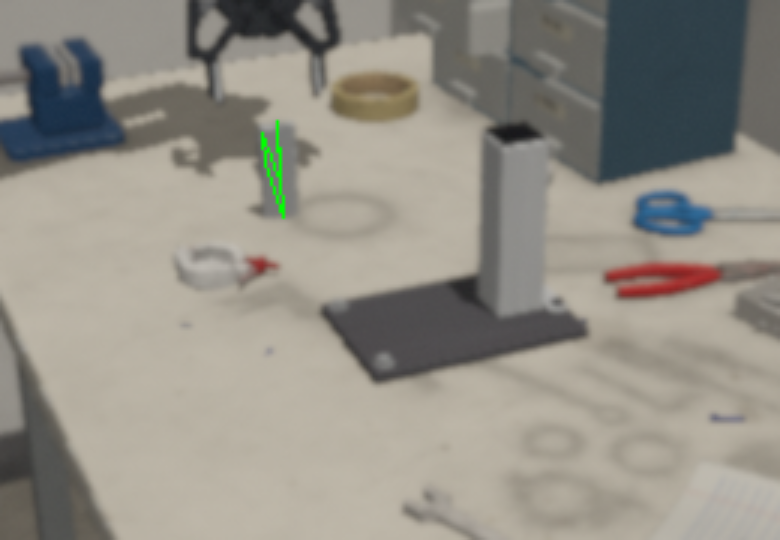

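>>> move_arm(
  rows="0 0 2 0 0 0 1;0 0 2 0 0 0 1;0 0 1.2 0 0 0 1;0 0 1 0 0 0 1;0 0 0 0 0 0 1;0 0 0 0 0 0 0;0 0 0 0 0 0 0;0 0 0 0 0 0 0;0 0 0 0 0 0 0;0 0 0 0 0 0 0;0 0 0 0 0 0 0;0 0 0 0 0 0 0;0 0 0 0 0 0 0",
)

```text
time_s: 6.35
eef_pos: [0.4915, 0.2287, 0.0753]
eef_rot: [0.215, 0.97, -0.114, -0.024]
wrist_force: [-1.2, 3.2, 5.2]
opening: 0.125
```

Run:
```python
from plan import *
from bench import ctrl
o=ctrl.get_obs(); p,Rm=cur(o); pt,Rt=pick(); print(p,o["time_s"],o["opening"],o["wrist_force"],o["torque"])
delta(p,Rm,pt,Rt)
c=ctrl.camera("wrist"); cv2.imwrite("pics/wrist2.png",c["color"])
```

```text
[0.49147226 0.22866442 0.07533434] 6.35 0.12547166975889856 [-1.21355475  3.15988789  5.17904354] [ 0.24849625  0.30330589 -0.18761046]
turn [ 0.02 -0.03 -0.2 ] norm 0.2 shift pre-frame [-0.13 -0.01  0.05] shift post-frame [-0.13 -0.01  0.05]
```

View pics/wrist2.png

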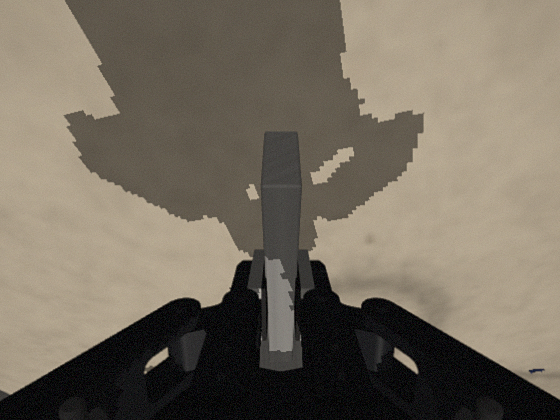

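```bash
cat >> plan.py <<'E'
def Rlie(th):
    z=np.array([np.cos(th),np.sin(th),0]); x=np.array([0,0,-1.]); return np.c_[x,np.cross(z,x),z]
_p,_R=pick(); REL=_R.T@Rlie(TH); RELT=_R.T@(H-_p)
def goal(dx=0,dy=0,dz=0,yaw=YAW):
    Rs=R.from_euler("z",yaw).as_matrix(); Rt=Rs@REL.T; return S0+Rs@np.array([dx,dy,dz])-Rt@RELT,Rt
E
python3 - <<'E'
from plan import *
from bench import ctrl
o=ctrl.get_obs(); p,Rm=cur(o)
print("up in tool",Rm.T@[0,0,1]); print(RELT)
pt,Rt=goal(-.05,0,.03); print(pt,Rt); print(goal()[0])
delta(p+[0,0,.18],Rm,pt,Rt)
E
```

```text
up in tool [ 0.0018668   0.42301521 -0.90612066]
[5.25783835e-18 5.24534703e-02 1.07047281e-01]
[ 0.4250764  -0.10308365  0.13277912] [[-4.49848140e-02 -4.22190433e-01  9.05390305e-01]
 [-9.98987671e-01  1.90114039e-02 -4.07700873e-02]
 [ 8.35439730e-18 -9.06307787e-01 -4.22618262e-01]]
[ 0.47502578 -0.10533289  0.10277912]
turn [74.01 29.51 81.43] norm 113.93 shift pre-frame [ 1.2  25.45 25.41] shift post-frame [33.44 13.28  0.52]
```

>>> move_arm(
  rows="0 0.4 -0.9 0 0 0 0;0 0.9 -2 0 0 0 0;0 1.3 -2.7 0 0 0 0;0 1.3 -2.7 0 0 0 0;0 1.3 -2.7 0 0 0 0;0 1.3 -2.7 0 0 0 0;0 1.3 -2.7 0 0 0 0;0 0 0 0 0 0 0;0 0 0 0 0 0 0",
)

```text
time_s: 7.3
eef_pos: [0.4906, 0.2272, 0.2562]
eef_rot: [0.215, 0.97, -0.114, -0.024]
wrist_force: [-0.1, 0.4, -4.1]
opening: 0.121
```

Run:
```python
from plan import *
from bench import ctrl
o=ctrl.get_obs(); p,Rm=cur(o); print(p,o["opening"],o["wrist_force"],o["torque"])
for n in ["side","wrist"]:
    c=ctrl.camera(n); im=c["color"]
    if n=="side": im=cv2.resize(im[50:330,130:390],None,fx=2.1,fy=2.1)
    cv2.imwrite(f"pics/{n}3.png",im)
```

```text
[0.4906251  0.22717175 0.25616895] 0.1212020566434614 [-0.07562228  0.41242753 -4.14023174] [ 0.5556996  -0.13243207  0.02789262]
```

View pics/side3.png

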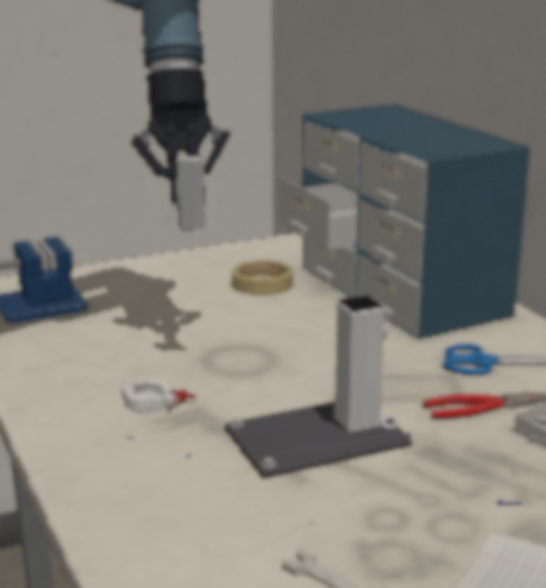

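View pics/wrist3.png

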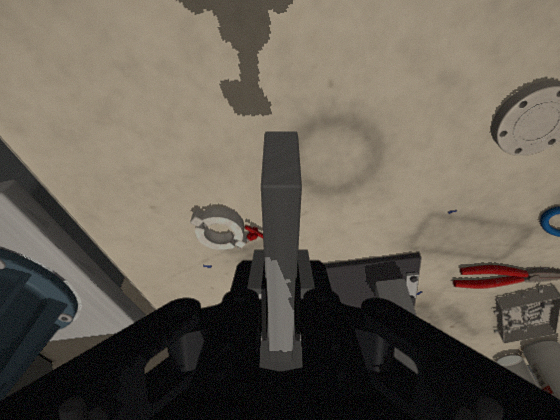

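>>> move_arm(
  rows="0 0 0 4.63 1.84 5.09 0;0 0 0 4.63 1.84 5.09 0;0 0 0 4.63 1.84 5.09 0;0 0 0 4.63 1.84 5.09 0;0 0 0 4.63 1.84 5.09 0;0 0 0 4.63 1.84 5.09 0;0 0 0 4.63 1.84 5.09 0;0 0 0 4.63 1.84 5.09 0;0 0 0 4.63 1.84 5.09 0;0 0 0 4.63 1.84 5.09 0;0 0 0 4.63 1.84 5.09 0;0 0 0 4.63 1.84 5.09 0;0 0 0 4.63 1.84 5.09 0;0 0 0 4.63 1.84 5.09 0;0 0 0 4.63 1.84 5.09 0;0 0 0 4.63 1.84 5.09 0;0 0 0 0 0 0 0;0 0 0 0 0 0 0",
)

```text
time_s: 9.2
eef_pos: [0.4919, 0.2139, 0.2791]
eef_rot: [-0.303, 0.666, -0.586, 0.349]
wrist_force: [0.2, 0.2, -3.8]
opening: 0.128
```

Run:
```python
from plan import *
from bench import ctrl
o=ctrl.get_obs(); p,Rm=cur(o); print(p,o["q"],o["opening"],o["wrist_force"],o["torque"])
pt,Rt=goal(-.06,0,.06); delta(p,Rm,pt,Rt)
c=ctrl.camera("side"); cv2.imwrite("pics/side4.png",c["color"])
```

```text
[0.49189608 0.21386393 0.27911369] [ 0.30687521 -0.14917849  2.2319684  -1.13820713  0.28336873  2.74240719] 0.12848116919085112 [ 0.22969304  0.24082036 -3.77384708] [-0.05093169  0.87417947  0.05021341]
turn [9.79 2.51 8.79] norm 13.39 shift pre-frame [29.56 17.94  0.57] shift post-frame [31.96 13.18 -0.75]
```

View pics/side4.png

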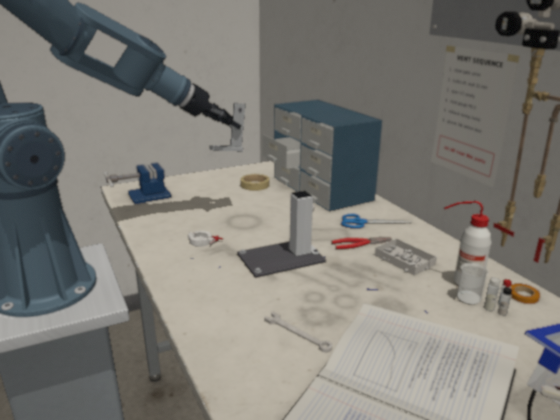

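```bash
cat > kin.py <<'E'
from plan import *
from scipy.optimize import least_squares
def Rz(a):return R.from_euler("z",a).as_matrix()
def Ry(a):return R.from_euler("y",a).as_matrix()
def fk(q,P):
    h,d,L2,L3,e,Lw=P
    A=Rz(q[0]); p=A@[0,d,h]; A=A@Ry(q[1]); p=p+A@[0,0,L2]; A=A@Ry(q[2]); p=p+A@[e,0,L3]
    A=A@Rz(q[3])@Ry(q[4])@Rz(q[5])@Rz(np.pi); p=p+A@[0,0,Lw]; return p,A
D=[([1.05968436,.181531769,1.60801417,2.37e-5,1.35381824,-.206287327],[.1723265,.5481151,.30298629],[3.56e-4,.806266,.59155,-8.1e-4]),
([.37556383,.33156568,1.57635387,-.3561427,1.49795488,.67604259],[.49118639,.2282252,.2536611],[.215,.97,-.11,-.025]),
([.30687521,-.14917849,2.2319684,-1.13820713,.28336873,2.74240719],[.49189608,.21386393,.27911369],[-.303,.666,-.586,.349])]
E
python3 - <<'E'
from kin import *
from bench import ctrl
for q,p,w in D:
    print(R.from_matrix(fk(q,[0]*6)[1].T@R.from_quat(w,scalar_first=True).as_matrix()).as_rotvec(degrees=True).round(2))
f=lambda P:np.concatenate([fk(q,P)[0]-p for q,p,w in D])
r=least_squares(f,[.2,.12,.4,.4,0,.2]); print(r.x,r.cost,f(r.x).round(4))
np.save("P.npy",r.x)
E
```

```text
[-0.  0.  0.]
[ 0.01  0.02 -0.04]
[-0.02 -0.06  0.01]
[0.3134     0.11780001 0.43820001 0.5145     0.0855     0.24630001] 6.62559667620054e-17 [ 0. -0. -0. -0.  0.  0.  0.  0.  0.]
```

```bash
cat >> kin.py <<'E'
import os
if os.path.exists("P.npy"): P=np.load("P.npy")
LO=np.array([-2.99,-.89,.3,-1.14,0,-3.12]);HI=np.array([2.99,2.07,2.58,4.28,2.63,3.12])
def ik(pt,Rt,q0=None,n=30):
    best=[];rng=np.random.default_rng(0)
    def f(q):
        p,A=fk(q,P); return np.r_[(p-pt)*5,R.from_matrix(A.T@Rt).as_rotvec()]
    for k in range(n if q0 is None else 1):
        s=rng.uniform(LO,HI) if q0 is None else np.clip(q0,LO+1e-6,HI-1e-6)
        r=least_squares(f,s,bounds=(LO-1e-9,HI+1e-9))
        if r.cost<1e-8 and not any(np.abs(r.x-b).max()<1e-2 for b in best): best.append(r.x)
        if q0 is not None: return r.x,r.cost
    return best
E
python3 - <<'E'
from kin import *
for g in [(0,0,0),(-.06,0,.06),(-.06,0,.10),(-.03,0,0)]:
    print(g,[b.round(3) for b in ik(*goal(*g))])
E
```

```text
(0, 0, 0) [array([-0.814,  0.371,  2.445,  2.224,  0.917, -1.287])]
(-0.06, 0, 0.06) []
(-0.06, 0, 0.1) []
(-0.03, 0, 0) [array([-0.911,  0.35 ,  2.511,  2.146,  0.966, -1.312])]
```

Run:
```python
from kin import *
for dz in (0,.03,.06,.1,.15,.2):
  for dx in (-.1,-.05,-.03,-.015,0,.05):
    s=ik(*goal(dx,0,dz),n=12); print(dx,dz,[b.round(2) for b in s])
```

```text
-0.1 0 []
-0.05 0 [array([-0.99,  0.34,  2.56,  2.08,  1.  , -1.33])]
-0.03 0 [array([-0.91,  0.35,  2.51,  2.15,  0.97, -1.31])]
-0.015 0 [array([-0.86,  0.36,  2.48,  2.19,  0.94, -1.3 ])]
0 0 [array([-0.81,  0.37,  2.45,  2.22,  0.92, -1.29])]
0.05 0 [array([-0.69,  0.41,  2.33,  2.32,  0.84, -1.25])]
-0.1 0.03 []
-0.05 0.03 []
-0.03 0.03 [array([-0.91,  0.2 ,  2.54,  2.07,  0.9 , -1.18])]
-0.015 0.03 [array([-0.86,  0.22,  2.5 ,  2.11,  0.88, -1.17])]
0 0.03 [array([-0.81,  0.24,  2.47,  2.15,  0.85, -1.17])]
0.05 0.03 [array([-0.69,  0.3 ,  2.35,  2.25,  0.78, -1.16])]
-0.1 0.06 []
-0.05 0.06 []
-0.03 0.06 [array([-0.91,  0.04,  2.56,  1.96,  0.84, -1.01])]
-0.015 0.06 [array([-0.86,  0.07,  2.52,  2.01,  0.82, -1.02])]
0 0.06 [array([-0.81,  0.1 ,  2.49,  2.05,  0.79, -1.03])]
0.05 0.06 [array([-0.69,  0.19,  2.37,  2.17,  0.72, -1.04])]
-0.1 0.1 []
-0.05 0.1 []
-0.03 0.1 [array([-0.91, -0.16,  2.57,  1.79,  0.78, -0.76])]
-0.015 0.1 [array([-0.86, -0.12,  2.53,  1.84,  0.75, -0.79])]
0 0.1 [array([-0.81, -0.07,  2.5 ,  1.9 ,  0.73, -0.81])]
0.05 0.1 [array([-0.69,  0.05,  2.38,  2.03,  0.65, -0.86])]
-0.1 0.15 []
-0.05 0.15 []
-0.03 0.15 [array([-0.91, -0.38,  2.56,  1.55,  0.76, -0.43])]
-0.015 0.15 [array([-0.86, -0.32,  2.52,  1.61,  0.72, -0.47])]
0 0.15 [array([-0.81, -0.27,  2.49,  1.66,  0.69, -0.5 ])]
0.05 0.15 [array([-0.69, -0.11,  2.37,  1.81,  0.6 , -0.59])]
-0.1 0.2 []
-0.05 0.2 [array([-0.99, -0.65,  2.57,  1.28,  0.87, -0.1 ])]
-0.03 0.2 [array([-0.91, -0.55,  2.52,  1.34,  0.79, -0.14])]
-0.015 0.2 [array([-0.86, -0.48,  2.49,  1.39,  0.73, -0.18])]
0 0.2 [array([-0.81, -0.42,  2.46,  1.43,  0.69, -0.21])]
0.05 0.2 [array([-0.69, -0.25,  2.34,  1.56,  0.58, -0.3 ])]
```

```bash
cat > path.py <<'E'
from kin import *
from fit import SQ,verts
SV=np.vstack([verts(b) for b in SQ])
SP=np.vstack([np.linspace(a,b,8) for a,b in [((-.09,0,.006),(0,0,.006)),((-.016,0,0),(-.016,0,.13))]])
def sqpts(p,A,V): return p+(V@REL.T+RELT)@A.T
def rows(ps,As,p,A,grip=0,nd=1):
    out=[]
    for pt,At in zip(ps,As):
        s=np.round((pt-p)@A*100,nd); w=np.round(R.from_matrix(A.T@At).as_rotvec(degrees=True),nd)
        p=p+A@s/100; A=A@R.from_rotvec(w,degrees=True).as_matrix()
        if np.abs(s).max()>0 and (np.linalg.norm(s)>5 or np.linalg.norm(w)>8.59): print("LIMIT",s,w)
        out.append(" ".join(f"{v:g}" for v in [*(s+0),*(w+0),grip]))
    return ";".join(out),p,A
E
python3 - <<'E'
from path import *
from bench import ctrl
from scipy.interpolate import PchipInterpolator
o=ctrl.get_obs(); q0=o["q"]; p,A=cur(o)
q2=ik(*goal(-.03,0,.17),n=15)[0]; print(q2)
via=np.array([-.25,-.2,2.35,0.1,.8,1.35])
N=32
t=np.linspace(0,1,N+1)[1:]; Q=PchipInterpolator([0,.45,1],np.array([q0,via,q2]))(t)
print("max step",np.abs(np.diff(np.vstack([q0,Q]),axis=0)).max(0).round(3))
F=[fk(q,P) for q in Q]
Sm=R.from_euler("z",YAW).as_matrix()
for k in range(0,N,3):
    w=sqpts(*F[k],SV); s=(w-S0)@Sm; print(Q[k].round(2),"minz",w[:,2].min().round(3),"stud lo",s.min(0).round(3),"hi",s.max(0).round(3))
s,pe,Ae=rows([f[0] for f in F],[f[1] for f in F],p,A); L=s.split(";"); print(";".join(L[:16])); print(";".join(L[16:]))
print(pe-F[-1][0])
E
```

```text
[-0.91066667 -0.45844818  2.54834942  1.46179564  0.7674451  -0.30998781]
max step [0.039 0.021 0.013 0.09  0.053 0.098]
[ 0.27 -0.15  2.24 -1.05  0.34  2.65] minz 0.159 stud lo [-0.109  0.259  0.149] hi [0.009 0.302 0.284]
[ 0.15 -0.15  2.26 -0.78  0.49  2.35] minz 0.113 stud lo [-0.148  0.169  0.103] hi [-0.01   0.217  0.236]
[ 0.03 -0.16  2.28 -0.52  0.63  2.06] minz 0.073 stud lo [-0.203  0.119  0.063] hi [-0.05   0.172  0.188]
[-0.08 -0.18  2.31 -0.27  0.73  1.77] minz 0.047 stud lo [-0.25   0.111  0.037] hi [-0.092  0.159  0.15 ]
[-0.2  -0.19  2.34 -0.01  0.79  1.48] minz 0.035 stud lo [-0.273  0.127  0.025] hi [-0.114  0.164  0.129]
[-0.31 -0.21  2.37  0.23  0.8   1.2 ] minz 0.031 stud lo [-0.268  0.138  0.021] hi [-0.11   0.177  0.129]
[-0.42 -0.24  2.4   0.47  0.8   0.91] minz 0.038 stud lo [-0.248  0.137  0.028] hi [-0.092  0.186  0.144]
[-0.54 -0.28  2.43  0.71  0.8   0.63] minz 0.056 stud lo [-0.218  0.127  0.046] hi [-0.067  0.179  0.172]
[-0.65 -0.32  2.46  0.94  0.79  0.34] minz 0.085 stud lo [-0.183  0.1    0.075] hi [-0.044  0.153  0.208]
[-0.76 -0.38  2.5   1.17  0.
[... 395 characters left out ...]
2 0;0.6 1.5 0.4 -3.6 -1.4 0.2 0;0.2 1.3 0.5 -3.2 -2 0.2 0;0.1 1 0.3 -2.4 -2.4 0.1 0;0 0.8 0.3 -1.8 -2.8 0 0;-0.1 0.5 0.3 -1 -2.9 0 0;-0.2 0.1 0.1 -0.1 -3 0 0;0 -0.1 0.2 0.6 -2.8 -0.1 0;-0.1 -0.3 0 1.1 -2.7 -0.1 0
0 -0.4 -0.1 1.6 -2.6 -0.1 0;0 -0.6 -0.2 2 -2.2 -0.2 0;0.2 -0.7 -0.2 2.3 -2 -0.2 0;0.2 -0.8 -0.3 2.7 -1.7 -0.4 0;0.3 -0.9 -0.4 3.1 -1.4 -0.4 0;0.4 -1 -0.4 3.2 -0.9 -0.5 0;0.5 -1 -0.5 3.5 -0.5 -0.6 0;0.7 -1.2 -0.5 3.6 -0.2 -0.8 0;0.8 -1.2 -0.6 3.7 0.3 -0.8 0;0.9 -1.2 -0.6 3.8 0.8 -1 0;1 -1.2 -0.6 3.8 1.1 -1.1 0;1.2 -1.2 -0.7 3.7 1.6 -1.2 0;1.4 -1.1 -0.6 3.7 2 -1.3 0;1.4 -1.2 -0.7 3.4 2.4 -1.5 0;1.6 -1 -0.6 3.3 2.7 -1.6 0;1.7 -1 -0.7 3.1 3.1 -1.7 0
[-0.0001022   0.00035983  0.00040846]
```

Run:
```python
from path import *
from bench import ctrl
from scipy.interpolate import PchipInterpolator
o=ctrl.get_obs(); q0=o["q"]; p,A=cur(o)
q2=ik(*goal(-.03,0,.17),n=15)[0]
via=np.array([-.25,-.38,2.35,0.1,.8,1.35])
N=26
t=np.linspace(0,1,N+1)[1:]; Q=PchipInterpolator([0,.45,1],np.array([q0,via,q2]))(t)
print("max step",np.abs(np.diff(np.vstack([q0,Q]),axis=0)).max(0).round(3))
F=[fk(q,P) for q in Q]
Sm=R.from_euler("z",YAW).as_matrix()
print(min(sqpts(*f,SV)[:,2].min() for f in F))
s,pe,Ae=rows([f[0] for f in F],[f[1] for f in F],p,A); L=s.split(";"); print(";".join(L[:13])); print(";".join(L[13:]))
```

```text
max step [0.048 0.026 0.016 0.11  0.065 0.12 ]
0.09241112945191615
3.6 0.7 0 -2.8 4.6 1 0;3.3 1.1 0 -3.5 3.9 1 0;2.8 1.4 0.1 -4 3 0.8 0;2.4 1.6 0.2 -4.4 2 0.8 0;1.9 1.6 0.1 -4.4 0.9 0.6 0;1.4 1.7 0.2 -4.3 -0.1 0.5 0;1 1.5 0.2 -3.9 -1 0.4 0;0.6 1.3 0.2 -3.3 -1.9 0.1 0;0.2 1.1 0.3 -2.5 -2.6 0.1 0;0.1 0.7 0.2 -1.5 -2.9 -0.1 0;-0.1 0.4 0.2 -0.6 -3.2 -0.1 0;0 -0.1 0.2 0.6 -3.1 -0.2 0;0 -0.3 0.1 1.2 -2.9 -0.3 0
0.2 -0.4 0.1 1.7 -2.7 -0.2 0;0.2 -0.6 0 2.3 -2.3 -0.4 0;0.3 -0.7 -0.1 2.6 -2 -0.4 0;0.5 -0.7 -0.1 3.1 -1.5 -0.4 0;0.6 -0.9 -0.2 3.3 -1 -0.5 0;0.9 -0.9 -0.2 3.6 -0.5 -0.6 0;1 -0.9 -0.3 3.7 0 -0.7 0;1.1 -0.9 -0.3 3.7 0.6 -0.7 0;1.4 -0.9 -0.3 3.8 1.2 -0.9 0;1.6 -0.8 -0.4 3.6 1.8 -0.9 0;1.7 -0.6 -0.4 3.5 2.3 -0.9 0;1.9 -0.6 -0.5 3.2 2.8 -1.1 0;2.1 -0.3 -0.4 2.9 3.3 -1.1 0
```

>>> move_arm(
  rows="3.6 0.7 0 -2.8 4.6 1 0;3.3 1.1 0 -3.5 3.9 1 0;2.8 1.4 0.1 -4 3 0.8 0;2.4 1.6 0.2 -4.4 2 0.8 0;1.9 1.6 0.1 -4.4 0.9 0.6 0;1.4 1.7 0.2 -4.3 -0.1 0.5 0;1 1.5 0.2 -3.9 -1 0.4 0;0.6 1.3 0.2 -3.3 -1.9 0.1 0;0.2 1.1 0.3 -2.5 -2.6 0.1 0;0.1 0.7 0.2 -1.5 -2.9 -0.1 0;-0.1 0.4 0.2 -0.6 -3.2 -0.1 0;0 -0.1 0.2 0.6 -3.1 -0.2 0;0 -0.3 0.1 1.2 -2.9 -0.3 0",
)

```text
time_s: 10.55
eef_pos: [0.3939, 0.0405, 0.212]
eef_rot: [0.166, -0.669, 0.714, -0.122]
wrist_force: [0.2, -0.1, -4.4]
opening: 0.13
```

Run:
```python
from path import *
from bench import ctrl
from scipy.interpolate import PchipInterpolator
o=ctrl.get_obs(); q0=o["q"]; p,A=cur(o); print(q0,p,o["wrist_force"],o["opening"])
q2=ik(*goal(-.03,0,.17),n=15)[0]; print(q2)
N=14
Q=q0+(q2-q0)*np.linspace(0,1,N+1)[1:,None]
F=[fk(q,P) for q in Q]
print(min(sqpts(*f,SV)[:,2].min() for f in F))
s,pe,Ae=rows([f[0] for f in F],[f[1] for f in F],p,A); print(s)
```

```text
[-0.31171283 -0.39103429  2.36651316  0.23754128  0.79955781  1.19046984] [0.39389341 0.04050764 0.21197724] [ 0.22297521 -0.13110489 -4.37431916] 0.13006594687725115
[-0.91066667 -0.45844818  2.54834942  1.46179564  0.7674451  -0.30998781]
0.09074639366964611
0.2 -0.2 0.2 1.4 -2.3 -0.3 0;0.2 -0.4 0.1 1.8 -2.1 -0.3 0;0.4 -0.5 0.1 2.2 -1.7 -0.4 0;0.4 -0.6 0 2.6 -1.5 -0.4 0;0.6 -0.6 -0.1 2.8 -1 -0.4 0;0.7 -0.8 -0.2 3.1 -0.6 -0.4 0;0.8 -0.8 -0.2 3.3 -0.2 -0.5 0;1 -0.8 -0.2 3.5 0.3 -0.6 0;1.2 -0.9 -0.3 3.5 0.7 -0.7 0;1.3 -0.8 -0.4 3.5 1.2 -0.7 0;1.5 -0.9 -0.4 3.5 1.7 -0.8 0;1.6 -0.8 -0.4 3.4 2.2 -0.9 0;1.8 -0.7 -0.5 3.3 2.6 -1.1 0;1.9 -0.7 -0.4 3.1 3 -1.1 0
```

Following the planned branch exactly.

>>> move_arm(
  rows="0.2 -0.2 0.2 1.4 -2.3 -0.3 0;0.2 -0.4 0.1 1.8 -2.1 -0.3 0;0.4 -0.5 0.1 2.2 -1.7 -0.4 0;0.4 -0.6 0 2.6 -1.5 -0.4 0;0.6 -0.6 -0.1 2.8 -1 -0.4 0;0.7 -0.8 -0.2 3.1 -0.6 -0.4 0;0.8 -0.8 -0.2 3.3 -0.2 -0.5 0;1 -0.8 -0.2 3.5 0.3 -0.6 0;1.2 -0.9 -0.3 3.5 0.7 -0.7 0;1.3 -0.8 -0.4 3.5 1.2 -0.7 0;1.5 -0.9 -0.4 3.5 1.7 -0.8 0;1.6 -0.8 -0.4 3.4 2.2 -0.9 0;1.8 -0.7 -0.5 3.3 2.6 -1.1 0;1.9 -0.7 -0.4 3.1 3 -1.1 0;0 0 0 0 0 0 0;0 0 0 0 0 0 0;0 0 0 0 0 0 0",
)

```text
time_s: 12.25
eef_pos: [0.4448, -0.1035, 0.2729]
eef_rot: [0.371, -0.582, 0.611, -0.388]
wrist_force: [0.6, 0.2, -3.9]
opening: 0.128
```

Run:
```python
from path import *
from bench import ctrl
o=ctrl.get_obs(); q0=o["q"]; p,A=cur(o); print(q0,p,o["wrist_force"],o["opening"],o["time_s"])
delta(p,A,*goal(-.02,0,.03))
Rs=A@REL; print("sq tilt/rot",R.from_matrix(Rs).as_euler("zyx").round(4), "down in tool",A.T@[0,0,-1])
for n in ["side","top"]:
    c=ctrl.camera(n); im=c["color"].copy()
    for q in ["square"]:
        r=ctrl.trace(n,q); print(n,[(x["confidence"],x["bbox"]) for x in r])
    pp=proj(c,sqpts(p,A,np.array([[0,0,0],[0,0,.13],[-.032,0,.13],[-.032,0,.012],[-.09,0,.012],[-.09,0,0]])))
    im=cv2.resize(im[100:300,200:400],None,fx=3,fy=3,interpolation=cv2.INTER_CUBIC)
    cv2.polylines(im,[np.round((pp+.5-[200,100])*3).astype(int).reshape(-1,1,2)],True,(0,255,0),1)
    cv2.imwrite(f"pics/{n}5.png",im)
```

```text
[-0.9081615  -0.46196738  2.54943739  1.45989661  0.76335586 -0.30469016] [ 0.44481516 -0.10345846  0.27287474] [ 0.55707712  0.23724485 -3.89186123] 0.12817282751514084 12.25
turn [ 0.05 -0.12 -0.07] norm 0.14 shift pre-frame [ 0.05 12.26  6.86] shift post-frame [ 0.05 12.26  6.85]
sq tilt/rot [-0.0473  0.0009  0.0003] down in tool [2.31362718e-04 9.05922186e-01 4.23444140e-01]
side [(0.97, [241.7, 130.6, 286.9, 195.1])]
top [(0.56, [300.8, 209.3, 311.4, 249.2])]
```

View pics/side5.png

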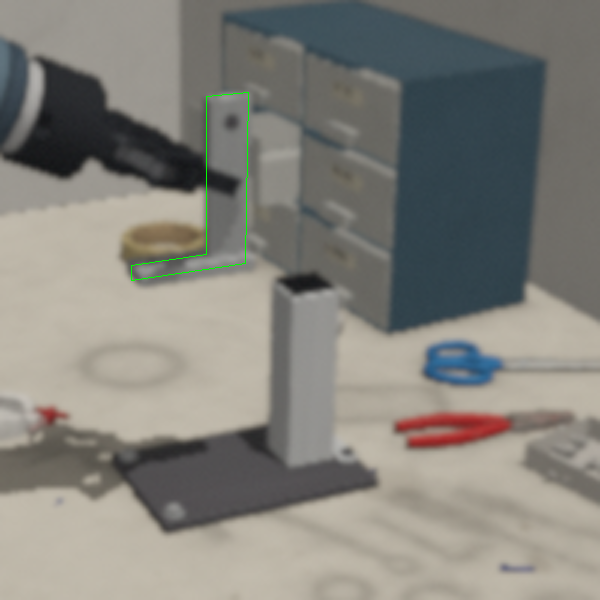

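View pics/top5.png

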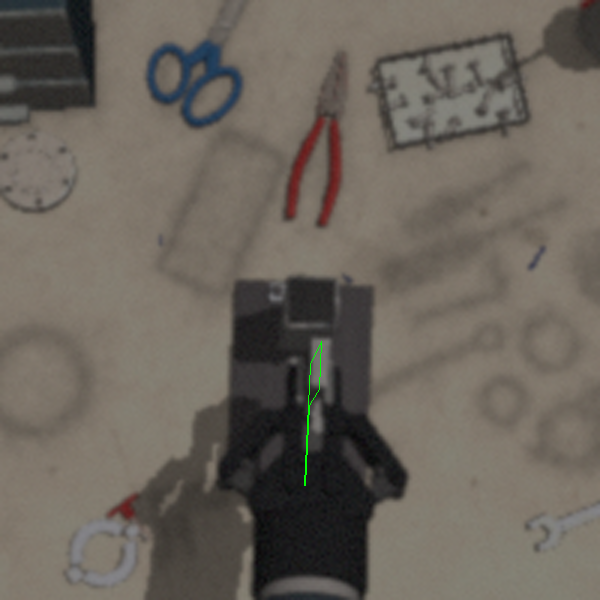

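>>> move_arm(
  rows="0 1 0.55 0 0 0 0;0 1.75 1 0 0 0 0;0 1.9 1.06 0 0 0 0;0 1.9 1.06 0 0 0 0;0 1.9 1.06 0 0 0 0;0 1.9 1.06 0 0 0 0;0 1.9 1.06 0 -0.1 0 0;0 0 0 0 0 0 0;0 0 0 0 0 0 0",
)

```text
time_s: 13.35
eef_pos: [0.4555, -0.1042, 0.1332]
eef_rot: [0.372, -0.581, 0.611, -0.388]
wrist_force: [0.7, -0.0, -3.0]
opening: 0.13
```

Run:
```python
from path import *
from bench import ctrl
o=ctrl.get_obs(); q0=o["q"]; p,A=cur(o); print(q0,p,o["wrist_force"],o["opening"],o["time_s"])
delta(p,A,*goal(0,0,0))
s=(sqpts(p,A,np.zeros((1,3)))-S0)@R.from_euler("z",YAW).as_matrix(); print("heel in stud",s, "rot",R.from_matrix(A@REL).as_euler("zyx").round(4))
for n in ["side","top"]:
    c=ctrl.camera(n); im=c["color"].copy()
    pp=proj(c,sqpts(p,A,np.array([[0,0,0],[0,0,.13],[-.032,0,.13],[-.032,0,.012],[-.09,0,.012],[-.09,0,0]])))
    st=proj(c,S0+(np.array([[0,-.02,0],[0,-.02,.148],[0,.02,.148],[0,.02,0]]))@R.from_euler("z",YAW).as_matrix().T)
    f=6 if n=="side" else 6; x0,y0,w,h=(235,170,95,95) if n=="side" else (260,180,80,95)
    im=cv2.resize(im[y0:y0+h,x0:x0+w],None,fx=f,fy=f,interpolation=cv2.INTER_CUBIC)
    for g,col in((pp,(0,255,0)),(st,(0,0,255))): cv2.polylines(im,[np.round((g+.5-[x0,y0])*f).astype(int).reshape(-1,1,2)],True,col,1)
    cv2.imwrite(f"pics/{n}6.png",im)
```

```text
[-0.87325683  0.20761705  2.51527046  2.09802923  0.88196415 -1.16897214] [ 0.45546276 -0.10424144  0.1332351 ] [ 0.65134377 -0.02062881 -3.00788608] 0.1296402664901218 13.35
turn [ 0.01 -0.04 -0.23] norm 0.23 shift pre-frame [0.03 1.93 3.06] shift post-frame [0.02 1.93 3.06]
heel in stud [[-0.01961104  0.00034042  0.03044097]] rot [-0.0474  0.      0.0033]
```

View pics/side6.png

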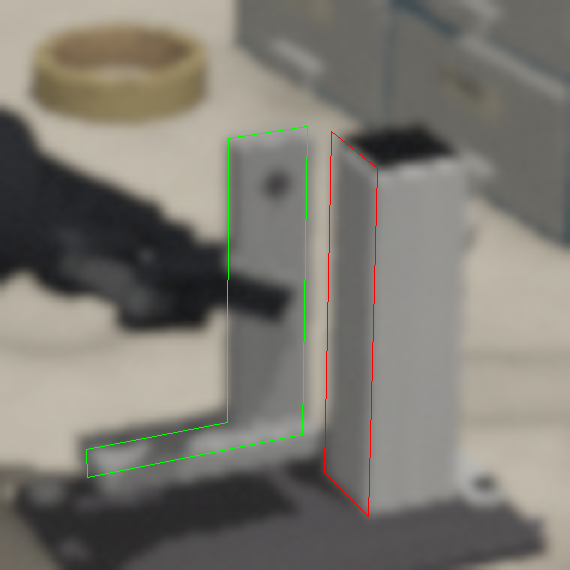

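View pics/top6.png

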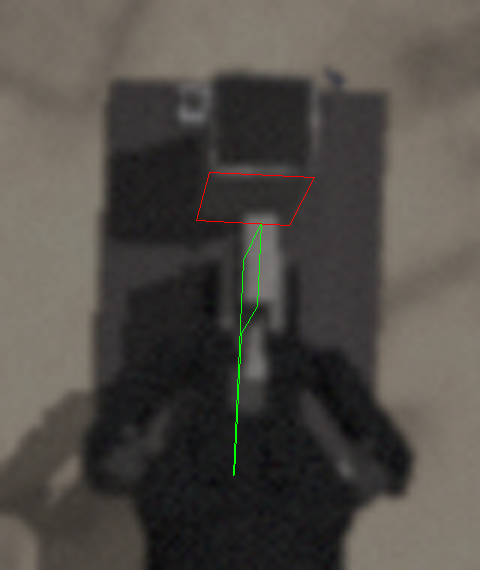

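>>> move_arm(
  rows="0 0.75 0.35 0 0 -0.2 0;0 0.75 0.35 0 0 0 0;0 0.75 0.35 0 0 0 0;0 0.18 0.08 0 0 0 0;0 0 0 0 0 0 0;0 0 0 0 0 0 0",
)

```text
time_s: 14.05
eef_pos: [0.4558, -0.1049, 0.1079]
eef_rot: [0.371, -0.583, 0.609, -0.39]
wrist_force: [0.2, 0.1, -4.0]
opening: 0.128
```

>>> move_arm(
  rows="0 0.14 0.06 0 0 0 0;0 0 0 0 0 0 0;0 0 0 0 0 0 0",
)

```text
time_s: 14.35
eef_pos: [0.4554, -0.1045, 0.1053]
eef_rot: [0.371, -0.582, 0.609, -0.39]
wrist_force: [-0.2, -0.1, -3.9]
opening: 0.127
```

>>> move_arm(
  rows="0 0.14 0.06 0 0 0 0;0 0 0 0 0 0 0;0 0 0 0 0 0 0",
)

```text
time_s: 14.65
eef_pos: [0.4554, -0.1046, 0.1038]
eef_rot: [0.371, -0.582, 0.609, -0.39]
wrist_force: [0.3, 0.4, -2.9]
opening: 0.126
```

>>> move_arm(
  rows="0 -0.2 0.45 0 0 0 0;0 -0.2 0.45 0 0 0 0;0 -0.17 0.36 0 0 0 0;0 0 0 0 0 0 0;0 0 0 0 0 0 0",
)

```text
time_s: 15.15
eef_pos: [0.4696, -0.1052, 0.1038]
eef_rot: [0.371, -0.583, 0.609, -0.39]
wrist_force: [1.1, -0.9, -0.7]
opening: 0.126
```

>>> move_arm(
  rows="0 0.09 0.04 0 0 0 0;0 0 0 0 0 0 0;0 0 0 0 0 0 0",
)

```text
time_s: 15.45
eef_pos: [0.4696, -0.1052, 0.1036]
eef_rot: [0.372, -0.582, 0.609, -0.391]
wrist_force: [-1.2, 0.8, 6.7]
opening: 0.131
```

>>> move_arm(
  rows="0 0.09 0.04 0 0 0 0;0 0 0 0 0 0 0;0 0 0 0 0 0 0",
)

```text
time_s: 15.75
eef_pos: [0.4697, -0.1052, 0.1034]
eef_rot: [0.373, -0.582, 0.608, -0.391]
wrist_force: [-8.3, 1.7, 17.8]
opening: 0.131
```

>>> move_arm(
  rows="0 -0.08 0.18 0 0 0 0;0 0 0 0 0 0 0;0 0 0 0 0 0 0",
)

```text
time_s: 16.05
eef_pos: [0.4717, -0.1054, 0.1034]
eef_rot: [0.373, -0.582, 0.608, -0.391]
wrist_force: [-8.0, 1.4, 15.4]
opening: 0.13
```

>>> move_arm(
  rows="0 -0.06 0.14 0 0 0 0;0 0 0 0 0 0 0;0 0 0 0 0 0 0",
)

```text
time_s: 16.35
eef_pos: [0.473, -0.1054, 0.1033]
eef_rot: [0.373, -0.581, 0.608, -0.391]
wrist_force: [-11.7, 0.5, 18.4]
opening: 0.128
```

>>> move_arm(
  rows="0 -0.06 0.14 0 0 0 0;0 0 0 0 0 0 0;0 0 0 0 0 0 0",
)

```text
time_s: 16.65
eef_pos: [0.4733, -0.1052, 0.1032]
eef_rot: [0.373, -0.58, 0.61, -0.391]
wrist_force: [-34.9, -2.0, 31.2]
opening: 0.127
```

Run:
```python
from path import *
from bench import ctrl
o=ctrl.get_obs(); p,A=cur(o); print(p,o["wrist_force"],o["torque"],o["opening"],o["time_s"])
s=(sqpts(p,A,np.array([[0,0,0],[0,0,.13],[-.09,0,0]]))-S0)@R.from_euler("z",YAW).as_matrix(); print("heel,tip,toe in stud",s.round(4).tolist(), "rot",R.from_matrix(A@REL).as_euler("zyx").round(4))
for n in ["side","top"]:
    c=ctrl.camera(n); im=c["color"].copy()
    f=6 if n=="side" else 6; x0,y0,w,h=(235,170,95,95) if n=="side" else (260,180,80,95)
    cv2.imwrite(f"pics/{n}7.png",cv2.resize(im[y0:y0+h,x0:x0+w],None,fx=f,fy=f,interpolation=cv2.INTER_CUBIC))
```

```text
[ 0.4732609  -0.105215    0.10324644] [-34.93056195  -2.00595501  31.17195204] [-0.21909282 -1.49917926 -0.32495689] 0.12674558454751272 16.65
heel,tip,toe in stud [[-0.0011, -0.0003, 0.001], [-0.002, -0.0003, 0.131], [-0.0911, 0.0001, 0.0004]] rot [-0.0497 -0.0072 -0.0002]
```

View pics/side7.png

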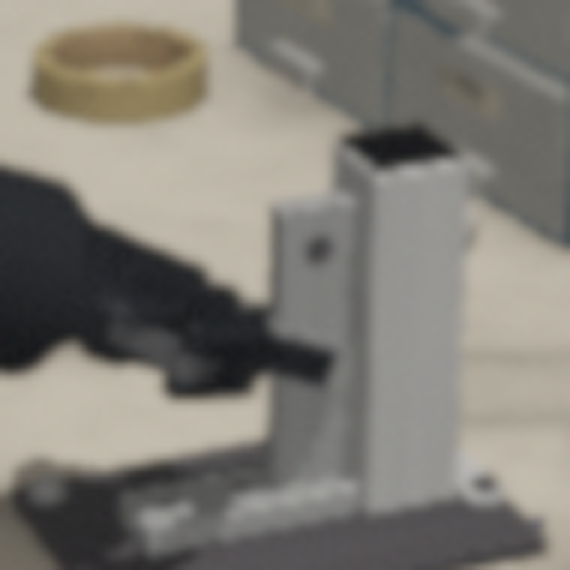

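View pics/top7.png

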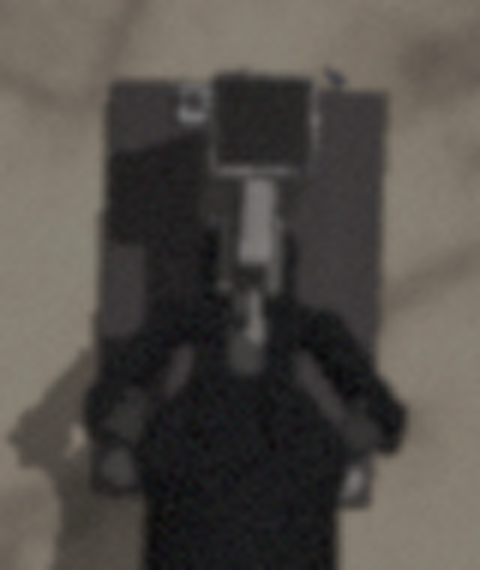

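Run:
```python
from fit import *
import pickle
V=pickle.load(open("V.pkl","rb"))
for n in ("top",):
    c,_=V[n,"base_plate"]; g=cv2.GaussianBlur(cv2.cvtColor(c["color"],cv2.COLOR_BGR2GRAY),(0,0),1).astype(float)
    L=[];Rr=[]
    for v in range(205,256):
        d=np.diff(g[v]); 
        for side,lo,hi,s,out in(("l",266,288,-1,L),("r",315,333,1,Rr)):
            w=np.clip(s*d[lo:hi],0,None); k=w.argmax(); sl=slice(max(0,k-2),k+3); u=(np.arange(lo,hi)[sl]*w[sl]).sum()/w[sl].sum()+.5; out.append((u,v))
    for E in (L,Rr):
        W=unproj(c,E,.01)[:,:2]; 
        for _ in range(3):
            a,b=np.polyfit(W[:,0],W[:,1],1); r=np.abs(W[:,1]-a*W[:,0]-b); W=W[r<=max(2*np.median(r),5e-4)]
        print("yaw",np.arctan(a),"y at x=.53",a*.53+b,len(W))
```

```text
yaw -0.06271473953128912 y at x=.53 -0.046928014926972024 33
yaw -0.03807743682768504 y at x=.53 -0.1681986533225119 47
```

>>> move_arm(
  rows="0 0 0 0 0 0 0;0 0 0 0 0 0 0;0 0 0 0 0 0 0;0 0 0 0 0 0 0;0 0 0 0 0 0 0",
)

```text
time_s: 17.25
eef_pos: [0.4732, -0.1052, 0.1032]
eef_rot: [0.372, -0.58, 0.61, -0.391]
wrist_force: [-35.1, -2.3, 31.5]
opening: 0.128
```

Run:
```python
from path import *
from bench import ctrl
o=ctrl.get_obs(); p,A=cur(o); print(p,o["wrist_force"],o["opening"],o["time_s"])
s=(sqpts(p,A,np.array([[0,0,0],[0,0,.13],[-.09,0,0]]))-S0)@R.from_euler("z",YAW).as_matrix(); print(s.round(4).tolist(),R.from_matrix(A@REL).as_euler("zyx").round(4))
if 20<abs(o["wrist_force"][0])<60 and o["wrist_force"][2]>10: print(ctrl.hand_in())
```

```text
[ 0.4732469 -0.1052018  0.1032257] [-35.08226283  -2.31593165  31.47177046] 0.1275717483445662 17.25
[[-0.0011, -0.0003, 0.001], [-0.002, -0.0003, 0.131], [-0.0911, 0.0001, 0.0003]] [-0.0496 -0.0071 -0.0002]
the job is handed in; nothing more can be done
None
```

I stood the square up on its foot on the base plate with the back of its blade against the stud's front face. I handed the job in at 17.25 s while still gripping and pressing it there.

**How it got there:** I gripped the blade by its thickness and turned it upright. The direct turn stopped short at wrist joint 4's limit, so I took a longer way round in the air. Then I lowered it to the plate and pushed it forward into the stud.

**Last readings:**

| Check | Reading | Limit |
|---|---|---|
| Force back on the tool from the stud push | about 35 N, steady | stud contact over 2 N |
| Force up on the tool from the plate push | about 31 N, steady | plate contact over 1 N |
| Heel from the stud's front plane | 1.1 mm short | 3 mm |
| Blade tip from the stud's front plane | 2.0 mm short | 3 mm |
| Heel above the plate | 1.0 mm | 3 mm |
| Toe above the plate | 0.3 mm | 3 mm |
| Offset from the stud's middle | 0.3 mm | 14 mm |
| Tilt from upright | 0.4° | 2° |

The positions come from the arm's pose and the camera-fitted positions of the square and stud, so 1–2 mm is within the calibration error. The forces are wrist readings, not separate contact readings. The last side and top pictures showed foot and blade seated with no visible gap.

**Where the checks disagreed:** estimates of the stud's turn ranged from -0.036 to -0.064 rad, averaging near -0.05. The square was turned to -0.050 rad, so the difference is at most about 0.015 rad against a limit of 0.06.

**Other things:** the path was planned clear of the clamp, blank and spanner, and no picture showed them moved. I did not measure their positions again at the end.

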